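# Click the load box's indexed lever round to the red plug and lock it

### The job

Set the load box for testing the opened power supply: push the orange thumb post of its indexed lever round clockwise, click by click, until the white pointer has clicked into the notch opposite the red plug; do not let it go past, do not force the lever, and let the lever go. Then press the blue lock button beside the plugs fully down, and only then, and release it. Leave the other things on the bench where they are.

Things in the scene. Friction and masses are not known exactly. Their poses are not given: they have to be found in the camera images.
- axis (a point): centre of the lever's vertical turning axis at the load box's top face. Fixed blue and grey case, 176x144 mm, top 50 mm above the bench. Axes: x to the box's far side (plugs, button), y to its left, z up. 7 notches, 0.13 rad apart (8.8 mm on the plugs' circle, 6.8 mm at the post), each with white tick and black socket: notch 0 at +0.39 rad from x (left), notch 6 at -0.39 rad
- thumb_post (a point): centre of the orange thumb post on the black lever: freely revolving upright cylinder, 13 mm across, 69 to 96 mm above the bench, 52 mm from the axis on the box's near side (arm under it to 69 mm). Push it to the box's +y (left), clockwise from above. Released, it springs back into line with the pointer, straight across the axis, and the pointer stays in its notch
- lever: black sprung lever, origin on the axis; may never take over 20 N. It turns the pointer through a spring, 0.9 N per mm at the post (yields up to 26 mm). At the click force, 3 to 14 N, different each episode and not to be told from positions, the pointer jumps one notch, the push at the post falls by some 4 N, and if pushed on, the next click comes after 7 mm more travel
- pointer (a point): point on the line of the white pointer, 68 mm from the axis, on the plugs' circle, 5.5 mm beyond the pointer's end. The pointer is on the far side of the axis, opposite the thumb post. It starts in notch 0 or 1 and goes one notch towards -y (right) at each click
- red_plug: red plug, 6.6 mm across, 9 mm tall, fixed in the socket of notch 3, 4 or 5 (68 mm from the axis), the other two of these holding a yellow and a green plug; origin at its foot on the box's top face; its axes are parallel to the box's
- lock_button_top (a point): centre of the top of the blue round lock button, 22 mm across, 72 mm above the bench when up, on the far left of the box's top (black housing 38 mm across, 62 mm high). Pressed straight down; fully down is 6 mm and takes 5 N
- lock_button (a joint): travel of the lock button, 0 up, 0.006 m fully down; a spring returns it
- driver_blue: blue-handled screwdriver, 209 mm long, a loose bystander; origin under its centre
- heatsink_2: small black finned heatsink, 44x36x22 mm, a loose bystander; origin under its centre
- side_cutter: side cutter with red handles, 145 mm long, a loose bystander; origin under its centre
- capacitor_3: black can capacitor, 30 mm across, 42 mm tall, a loose bystander; origin under its centre
- marker_1: white marker pen with blue cap, 132 mm long, a loose bystander; origin under its centre

How it is judged:
By the outcome, as a careful person would: the job done as asked, in the order asked, and still so for the second after the job is handed in, with the robot touching nothing.
It also fails if it takes over 67 s, if anything falls off the work surface, if the arm or the gripper's body presses on something with over 40 N, if the wrist force passes 120 N, or if a joint passes its speed limit or range.

### The arm

A 6-joint arm with a two-finger parallel gripper is mounted at the origin on a cart in front of the work surface, level with it; the furniture and walls round the work are solid. World frame = base frame: x ahead of the robot, y to its left, z up, the work surface at z = 0. Lengths are in m, angles in rad, forces in N, time in s.
With the tool pointing down it reaches from about 0.375 to 0.975 m from the base axis. Payload 3.8 kg.
Tool frame: the origin (TCP) lies at the very end of the fingers, on their centre line; the grasp point (between the pads) lies 19 mm behind it; z points along the fingers, y is the line along which they close (so a half turn about z gives the same grasp; the last joint's range is limited). The gripper opens to 85 mm and grips with 20 to 120 N. Pads are 22 mm wide; open, the fingers measure 114 mm over their backs; the gripper's body (76 mm by 85 mm) begins 54 mm behind the grasp point. The pads swing forward as they close: fully open they stand 13 mm farther back than shut.
Start: joints at [1.243, 0.264, 1.604, -0, 1.274, -0.037], TCP at [0.194, 0.647, 0.231] pointing down, gripper open.
Joint ranges: [-2.63, 2.63], [-0.94, 2.18], [0.31, 2.57], [-1.31, 4.45], [0, 2.66], [-2.55, 2.55]. Speed limits (rad/s): [2.57, 2.57, 3.14, 3.14, 3.14, 3.14].

### API

Orientations are given as a rotation vector (axis times angle).
In Python, from workcell import * gives the robot as it stands.
- The arm moves only by the shell command python3 -m crank 'ROWS' [OPENING] [FORCE]. ROWS is JSON, a list that holds one entry, the list of rows, each a list of 6 numbers: the shift along the tool's x, y, z in cm, then the turn, a rotation vector about the tool's x, y, z in rad. In form: [[[dx, dy, dz, ax, ay, az], ...]]. A call has 1 to 8 rows; each row shifts and turns the commanded pose from where the row before left it, along the tool's axes as they then stand; what a row does not reach is not made up. A row lasts 1/12 s, in which the tool goes at most 41.7 mm and 7.16 degrees, less where a joint would pass 70% of its speed; a pose out of reach is approached as far as the arm can. A call with a gripper value outside its range is refused whole. OPENING is the finger opening in cm, from 0 to 8.54, set as the call begins (- or left out, the last holds). The fingers move at their own pace and stop on an object; FORCE is the grip in N (left out, the last holds). Time passes only in rows, so rows that do not move let the fingers close. It gives the time, the measured TCP pose, the force, the opening and the grip force at its end, in the units of the state.
- read_state(): the state, without advancing time (a new reading comes with each control period).
- read_camera(name): name is "side" or "top"; returns the picture (384x512x3 uint8, blue, green, red); there is no depth.
- camera_model(name): a dict with "camera_matrix" (3x3 intrinsics, pixels), "k1" (the pictures are not rectified: a ray, as slopes to the right and down, at radius r is drawn at 1 + k1 r^2 times it, then the intrinsics apply), "R" (3x3) and "t" (3): a world point X has camera coordinates R X + t. Camera axes: x right, y down, z forward; pixel columns grow to the right and rows downward; lengths in m; the calibration is good to about 2 mm. A picture is of the moment at which its call begins. camera_model takes no time and is no camera call.
- finish_job(): hands the job in; it is judged then, once.
The state is a dict: "time": time; "q": joint angles; "joint_vel": joint speeds; "joint_torque": joint torques, N m; "tool_pos": TCP position; "tcp_rot": TCP orientation; "wrist_force": force on the tool from outside, world axes, zero at the start; "torque": the same for the moment, N m; "width": opening from 0.0 (shut) to 1.0 (fully open); "grip_force": force on a finger pad.
Only numpy, scipy, OpenCV 4.12 (cv2) and the standard library are available. Lean on these libraries where they do the work, as an engineer would, in place of code of your own. Each camera call takes 0.05 s, during which the arm holds its last target. There are 200 camera calls.

## Working session

There is one attempt and no reset: what is moved stays moved. The work goes in short steps, Python scripts to look and compute and a shell command to move; the robot and the scene stay as the last step left them, time stands still between calls to the robot, and variables do not carry over. Pictures are saved under pics/ and viewed, at most 10 in all, crops included, and the job is handed in when it is done.

```bash
mkdir -p pics; python3 - <<'E'
from workcell import *
import cv2
for n in("top","side"):
    cv2.imwrite(f"pics/{n}0.png",read_camera(n))
    m=camera_model(n);print(n,m)
s=read_state();print(s['time'],s['tool_pos'],s['tcp_rot'],s['wrist_force'],s['width'])
E
```

```text
top {'camera_matrix': array([[392.46507477,   0.        , 252.74014783],
       [  0.        , 392.46507477, 191.02848647],
       [  0.        ,   0.        ,   1.        ]]), 'k1': -0.1388648235699931, 'R': array([[-0.02773639, -0.99961439,  0.00132646],
       [-0.97295546,  0.02669221, -0.22944542],
       [ 0.22932154, -0.00765458, -0.97332063]]), 't': array([-0.11830639,  0.51847595,  0.89311354])}
side {'camera_matrix': array([[496.73334093,   0.        , 261.51590607],
       [  0.        , 496.73334093, 189.40241098],
       [  0.        ,   0.        ,   1.        ]]), 'k1': -0.17453352670269598, 'R': array([[ 0.849004  , -0.52835907, -0.00537592],
       [-0.30533748, -0.48228315, -0.82107977],
       [ 0.43123222,  0.69874148, -0.57078815]]), 't': array([-0.47874479,  0.14978951,  1.14827767])}
0.1 [0.19331782 0.64601842 0.23009306] [-0.45513936 -3.10807071  0.00317909] [-0.5590083   0.53176757  0.20014398] 0.9971798036093485
```

View pics/top0.png

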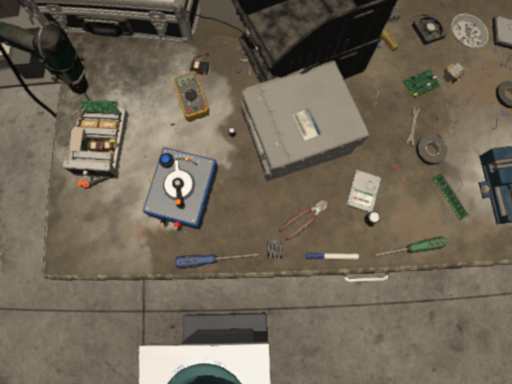

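View pics/side0.png

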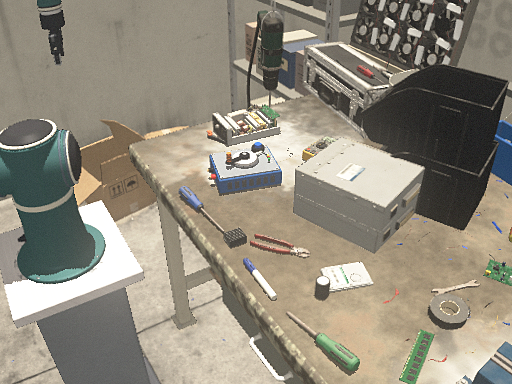

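The top view shows the load box at about (180,187), with the orange post at (178,202) and the blue button at (166,159). The side view shows it at about (245,165). I'll zoom in on both.

```bash
python3 - <<'E'
import cv2,numpy as np
a=cv2.imread("pics/top0.png")[140:235,135:230];b=cv2.imread("pics/side0.png")[130:205,200:295]
f=lambda i,h:cv2.resize(i,(760,h),interpolation=cv2.INTER_CUBIC)
cv2.imwrite("pics/tz.png",cv2.resize(a,(600,600),interpolation=cv2.INTER_CUBIC));cv2.imwrite("pics/sz.png",f(b,600))
E
```

```text
(no output)
```

View pics/tz.png

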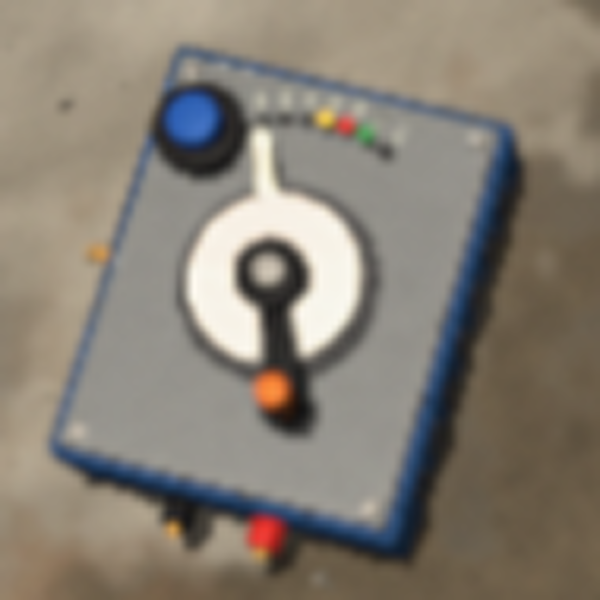

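View pics/sz.png

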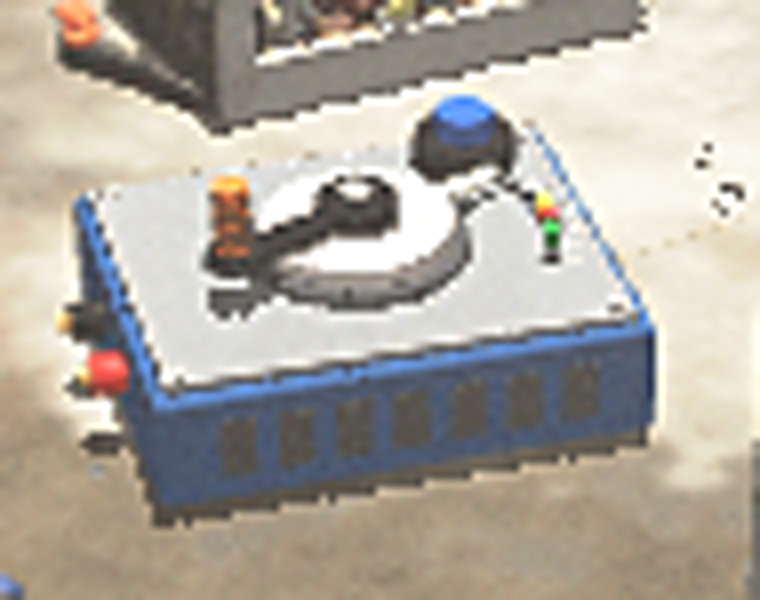

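The top crop puts the plugs in the order yellow (325,118), red (346,125), green (366,132), so red is in notch 4. The pointer tip is at (260,130) and the post top at (273,390). Next I'll get metric positions.

```bash
cat > h.py <<'E'
from workcell import *
import cv2,numpy as np
def ray(n,uv):
    m=camera_model(n);K=m['camera_matrix'];k=m['k1']
    d=(np.array(uv,float)-K[:2,2])/K[0,0];r=np.linalg.norm(d);x=r
    for _ in range(30): x=r/(1+k*x*x)
    d=d*x/max(r,1e-9);R=m['R'];return -R.T@m['t'],R.T@np.r_[d,1]
def onz(n,uv,z):
    c,d=ray(n,uv);return c+d*(z-c[2])/d[2]
def proj(n,X):
    m=camera_model(n);c=m['R']@X+m['t'];d=c[:2]/c[2];d=d*(1+m['k1']*(d@d));return d*m['camera_matrix'][0,0]+m['camera_matrix'][:2,2]
def tri(a,b):
    (c,d),(e,f)=ray('top',a),ray('side',b)
    s=np.linalg.lstsq(np.c_[d,-f],e-c,rcond=None)[0];p,q=c+s[0]*d,e+s[1]*f
    return (p+q)/2,np.linalg.norm(p-q)
def blob(img,lo,hi,box):
    x0,y0,x1,y1=box;h=cv2.cvtColor(img,cv2.COLOR_BGR2HSV)[y0:y1,x0:x1]
    m=cv2.inRange(h,np.array(lo),np.array(hi));n,l,st,c=cv2.connectedComponentsWithStats(m)
    if n<2:return None
    i=1+np.argmax(st[1:,4]);return c[i]+[x0,y0],st[i,4]
E
python3 - <<'E'
from h import *
np.set_printoptions(precision=4,suppress=True)
T=lambda u,v:((u+.5)/6.3158-.5+135,(v+.5)/6.3158-.5+140)
S=lambda u,v:((u+.5)/8-.5+200,(v+.5)/8-.5+130)
P={}
for n,u,z in [('TL',(180,48),.05),('TR',(508,128),.05),('BL',(55,448),.05),('post',(273,386),.096),('ptr_tip',(261,130),.055),('ptr_base',(267,190),.055),
 ('yel',(325,117),.059),('red',(346,124),.059),('grn',(366,131),.059),('n6',(388,152),.05),('button',(193,117),.072),('knob',(269,268),.08)]:
    P[n]=onz('top',T(*u),z);print(n,P[n])
for n,a,b in [('post',(273,386),(229,183)),('btn',(193,117),(463,112)),('knob',(269,268),(355,186))]:
    print(n,*tri(T(*a),S(*b)))
x=P['TL']-P['BL'];y=P['TL']-P['TR'];print(np.linalg.norm(x),np.linalg.norm(y),np.arctan2(x[1],x[0]),np.arctan2(-y[0],y[1]))
t=cv2.imread('pics/top0.png');s=cv2.imread('pics/side0.png')
print(blob(t,(5,150,150),(16,255,255),(165,190,190,215)),blob(t,(100,150,80),(125,255,255),(158,150,176,168)))
print(blob(s,(5,120,120),(16,255,255),(222,148,236,165)),blob(s,(100,150,80),(125,255,255),(250,138,266,150)))
E
```

```text
TL [0.6384 0.0924 0.05  ]
TR [ 0.6004 -0.0403  0.05  ]
BL [0.4757 0.1373 0.05  ]
post [0.4882 0.0432 0.096 ]
ptr_tip [0.601  0.0576 0.055 ]
ptr_base [0.5761 0.0547 0.055 ]
yel [0.6042 0.0314 0.059 ]
red [0.6011 0.023  0.059 ]
grn [0.5979 0.015  0.059 ]
n6 [0.5918 0.0075 0.05  ]
button [0.6016 0.0812 0.072 ]
knob [0.5376 0.0485 0.08  ]
post [0.4871 0.0434 0.0971] 0.001966671943971861
btn [0.6016 0.0815 0.0712] 0.0005708893866106142
knob [0.5382 0.0493 0.0766] 0.000669479314140058
0.1687708289144591 0.13797313282333618 -0.26950642156925003 -0.27892506510982984
(array([177.6957, 201.1739]), np.int32(23)) (array([165.0635, 158.3016]), np.int32(63))
(array([228.5   , 154.8333]), np.int32(12)) (array([257.5   , 143.2857]), np.int32(14))
```

```bash

python3 -m crank '[[[-1.9,-2.25,0,0,0,0],[-1.9,-2.25,0,0,0,0],[-1.9,-2.25,0,0,0,0],[-1.9,-2.25,0,0,0,0],[-1.9,-2.25,0,0,0,0],[-1.9,-2.25,0,0,0,0],[-1.9,-2.25,0,0,0,0],[-1.9,-2.25,0,0,0,0]]]' 0 20
python3 -m crank '[[[-1.9,-2.25,0,0,0,0],[-1.9,-2.25,0,0,0,0],[-1.9,-2.25,0,0,0,0],[-1.9,-2.25,0,0,0,0],[-1.9,-2.25,0,0,0,0],[-1.9,-2.25,0,0,0,0],[-1.9,-2.25,0,0,0,0],[-1.9,-2.25,0,0,0,0]]]'
```

```text
time: 0.77
tool_pos: [0.2876, 0.429, 0.2307]
tcp_rot: [-0.455, -3.108, 0.001]
wrist_force: [0.3, 0.7, -0.3]
width: 0.003
grip_force: 0.0
time: 1.43
tool_pos: [0.3815, 0.2131, 0.2309]
tcp_rot: [-0.455, -3.108, 0.0]
wrist_force: [1.1, -0.2, 0.3]
width: 0.001
grip_force: 0.0
```

```bash

python3 -m crank '[[[-2.1,-2.6,0,0,0,0],[-2.1,-2.6,0,0,0,0],[-2.1,-2.6,0,0,0,0],[-2.1,-2.6,0,0,0,0],[-2.1,-2.6,0,0,0,0],[-2.1,-2.6,0,0,0,0],[-2.1,-2.6,0,0,0,0],[0,0,0,0,0,0]]]'
python3 -m crank '[[[0,0,2.5,0,0,0],[0,0,2.5,0,0,0],[0,0,2.5,0,0,0],[0,0,2.5,0,0,0],[0,0,2.0,0,0,0],[0,0,1.5,0,0,0],[0,0,0,0,0,0]]]'
python3 - <<'E'
from h import *
for n in ('top','side'): 
    i=read_camera(n);cv2.imwrite(f'pics/{n}1.png',i)
a=cv2.imread('pics/top1.png')[140:235,135:230];b=cv2.imread('pics/side1.png')[125:205,200:280]
cv2.imwrite('pics/c1.png',np.hstack([cv2.resize(a,(400,400),interpolation=2),cv2.resize(b,(400,400),interpolation=2)]))
E
```

```text
time: 2.1
tool_pos: [0.4717, -0.0066, 0.2311]
tcp_rot: [0.462, 3.106, -0.004]
wrist_force: [0.0, -1.2, -0.2]
width: -0.002
grip_force: 0.0
time: 2.68
tool_pos: [0.4663, -0.0012, 0.0923]
tcp_rot: [-0.454, -3.1, 0.001]
wrist_force: [-1.2, -0.6, 0.4]
width: -0.001
grip_force: 0.0
```

View pics/c1.png

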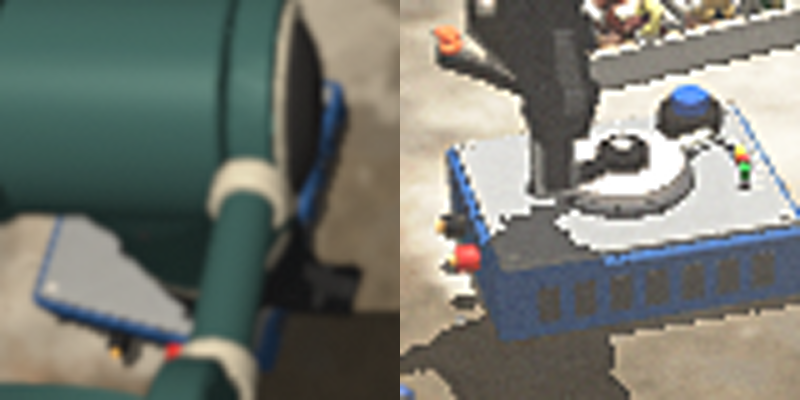

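The side crop shows the closed fingers on the near (right) side of the post, clear of the knob, and the top camera's view is blocked by the arm. I'll lower and approach to light contact.

```bash

python3 -m crank '[[[-0.3,0,0.9,0,0,0],[0,0,0.9,0,0,0],[0,0.7,0,0,0,0],[0,0.7,0,0,0,0],[0,0,0,0,0,0],[0,0,0,0,0,0]]]'
python3 -m crank '[[[0,0.3,0,0,0,0],[0,0.1,0,0,0,0],[0,0.1,0,0,0,0],[0,0,0,0,0,0]]]'
python3 -m crank '[[[0,0.1,0,0,0,0],[0,0.1,0,0,0,0],[0,0,0,0,0,0]]]'
```

```text
time: 3.28
tool_pos: [0.4776, 0.0112, 0.0787]
tcp_rot: [0.453, 3.108, 0.0]
wrist_force: [-0.1, -0.3, -0.3]
width: 0.002
grip_force: 0.0
time: 3.62
tool_pos: [0.4786, 0.0156, 0.0784]
tcp_rot: [0.455, 3.108, 0.0]
wrist_force: [-0.5, -0.7, 0.1]
width: 0.006
grip_force: 0.0
time: 3.87
tool_pos: [0.4791, 0.0174, 0.0783]
tcp_rot: [0.455, 3.108, 0.0]
wrist_force: [-0.1, -0.1, -0.1]
width: -0.002
grip_force: 0.0
```

```bash

for i in 1; do python3 -m crank '[[[0,0.1,0,0,0,0],[0,0.1,0,0,0,0],[0,0,0,0,0,0]]]'|sed -n 2,4p
python3 -m crank '[[[0,0.1,0,0,0,0],[0,0.1,0,0,0,0],[0,0,0,0,0,0]]]'|sed -n 2,4p
python3 -m crank '[[[0,0.1,0,0,0,0],[0,0.1,0,0,0,0],[0,0,0,0,0,0]]]'|sed -n 2,4p
python3 -m crank '[[[0,0.1,0,0,0,0],[0,0.1,0,0,0,0],[0,0,0,0,0,0]]]'|sed -n 2,4p; done
```

```text
tool_pos: [0.4797, 0.0194, 0.0783]
tcp_rot: [0.455, 3.108, 0.0]
wrist_force: [0.1, 0.8, 0.7]
tool_pos: [0.4803, 0.0213, 0.0783]
tcp_rot: [0.455, 3.108, 0.0]
wrist_force: [-0.1, -0.3, -0.3]
tool_pos: [0.4809, 0.0232, 0.0783]
tcp_rot: [0.455, 3.108, 0.0]
wrist_force: [-0.1, 0.6, 0.5]
tool_pos: [0.4815, 0.0252, 0.0783]
tcp_rot: [0.455, 3.108, 0.0]
wrist_force: [-0.3, 0.2, 0.3]
```

```bash

python3 -m crank '[[[0,0.1,0,0,0,0],[0,0.1,0,0,0,0],[0,0,0,0,0,0]]]'|sed -n '2p;4p'
python3 -m crank '[[[0,0.1,0,0,0,0],[0,0.1,0,0,0,0],[0,0,0,0,0,0]]]'|sed -n '2p;4p'
python3 -m crank '[[[0,0.1,0,0,0,0],[0,0.1,0,0,0,0],[0,0,0,0,0,0]]]'|sed -n '2p;4p'
python3 -m crank '[[[0,0.1,0,0,0,0],[0,0.1,0,0,0,0],[0,0,0,0,0,0]]]'|sed -n '2p;4p'
```

```text
tool_pos: [0.4819, 0.027, 0.0783]
wrist_force: [-0.9, -1.7, 0.1]
tool_pos: [0.4824, 0.0287, 0.0783]
wrist_force: [-0.2, -3.0, 1.2]
tool_pos: [0.4829, 0.0305, 0.0782]
wrist_force: [-2.7, -3.1, 0.6]
tool_pos: [0.4835, 0.0324, 0.0783]
wrist_force: [-2.1, -4.6, 1.9]
```

```bash
f() { python3 -c "
import sys,re
s=sys.stdin.read();p,w=[eval(re.search(k+r': (.*)',s)[1]) for k in('tool_pos','wrist_force')]
print(p,w,'Fy %.1f  sy %.1f'%(-.29*w[0]-.957*w[1],1e3*(.29*(p[0]-.4815)+.957*(p[1]-.0252))))"; }; declare -f f > f.sh
python3 -m crank '[[[0,0.1,0,0,0,0],[0,0,0,0,0,0]]]'|f
python3 -m crank '[[[0,0.1,0,0,0,0],[0,0,0,0,0,0]]]'|f
python3 -m crank '[[[0,0.1,0,0,0,0],[0,0,0,0,0,0]]]'|f
python3 -m crank '[[[0,0.1,0,0,0,0],[0,0,0,0,0,0]]]'|f
```

```text
[0.4837, 0.0332, 0.0783] [-2.1, -5.5, 2.0] Fy 5.9  sy 8.3
[0.4839, 0.034, 0.0782] [-2.4, -6.2, 1.7] Fy 6.6  sy 9.1
[0.4841, 0.0348, 0.0782] [-2.2, -6.5, 3.3] Fy 6.9  sy 9.9
[0.4843, 0.0356, 0.0782] [-3.1, -8.4, 2.7] Fy 8.9  sy 10.8
```

```bash
. ./f.sh
python3 -m crank '[[[0,0.1,0,0,0,0],[0,0,0,0,0,0]]]'|f
python3 -m crank '[[[0,0.1,0,0,0,0],[0,0,0,0,0,0]]]'|f
python3 -m crank '[[[0,0.1,0,0,0,0],[0,0,0,0,0,0]]]'|f
python3 -m crank '[[[0,0.1,0,0,0,0],[0,0,0,0,0,0]]]'|f
```

```text
[0.4846, 0.0365, 0.0782] [-3.5, -7.2, 2.5] Fy 7.9  sy 11.7
[0.4852, 0.0381, 0.0782] [-2.0, -4.6, 1.1] Fy 5.0  sy 13.4
[0.4854, 0.039, 0.0782] [-2.5, -5.0, 2.2] Fy 5.5  sy 14.3
[0.4856, 0.0399, 0.0782] [-1.9, -5.8, 1.8] Fy 6.1  sy 15.3
```

Click 1 came at sy≈12. The next should be near 19.

```bash
. ./f.sh
python3 -m crank '[[[0,0.1,0,0,0,0],[0,0,0,0,0,0]]]'|f
python3 -m crank '[[[0,0.1,0,0,0,0],[0,0,0,0,0,0]]]'|f
python3 -m crank '[[[0,0.1,0,0,0,0],[0,0,0,0,0,0]]]'|f
python3 -m crank '[[[0,0.1,0,0,0,0],[0,0,0,0,0,0]]]'|f
python3 -m crank '[[[0,0.1,0,0,0,0],[0,0,0,0,0,0]]]'|f
python3 -m crank '[[[0,0.1,0,0,0,0],[0,0,0,0,0,0]]]'|f
```

```text
[0.4859, 0.0407, 0.0782] [-2.9, -6.4, 1.9] Fy 7.0  sy 16.1
[0.4861, 0.0415, 0.0782] [-2.0, -7.3, 3.0] Fy 7.6  sy 16.9
[0.4863, 0.0423, 0.0782] [-3.1, -7.4, 3.0] Fy 8.0  sy 17.8
[0.4865, 0.0433, 0.0781] [-1.7, -6.3, 1.7] Fy 6.5  sy 18.8
[0.4872, 0.0449, 0.0782] [-1.8, -4.7, 1.7] Fy 5.0  sy 20.5
[0.4874, 0.0458, 0.0781] [-2.5, -5.1, 1.1] Fy 5.6  sy 21.4
```

Click 2 came at sy≈18.8. I'll keep going towards click 3.

```bash
. ./f.sh
python3 -m crank '[[[0,0.1,0,0,0,0],[0,0,0,0,0,0]]]'|f
python3 -m crank '[[[0,0.1,0,0,0,0],[0,0,0,0,0,0]]]'|f
python3 -m crank '[[[0,0.1,0,0,0,0],[0,0,0,0,0,0]]]'|f
python3 -m crank '[[[0,0.1,0,0,0,0],[0,0,0,0,0,0]]]'|f
python3 -m crank '[[[0,0.1,0,0,0,0],[0,0,0,0,0,0]]]'|f
python3 -m crank '[[[0,0.1,0,0,0,0],[0,0,0,0,0,0]]]'|f
```

```text
[0.4877, 0.0466, 0.0782] [-2.3, -6.0, 1.5] Fy 6.4  sy 22.3
[0.4879, 0.0474, 0.0782] [-1.9, -6.6, 1.6] Fy 6.9  sy 23.1
[0.4882, 0.0482, 0.0782] [-3.1, -7.1, 2.2] Fy 7.7  sy 24.0
[0.4885, 0.0491, 0.0782] [-2.4, -7.5, 2.0] Fy 7.9  sy 24.9
[0.489, 0.0506, 0.0781] [-1.6, -4.1, 1.0] Fy 4.4  sy 26.5
[0.4894, 0.0517, 0.0782] [-1.6, -5.5, 0.8] Fy 5.7  sy 27.7
```

Click 3 came at sy≈25.5. Click 4 should be near 32.

```bash
. ./f.sh
python3 -m crank '[[[0,0.1,0,0,0,0],[0,0,0,0,0,0]]]'|f
python3 -m crank '[[[0,0.1,0,0,0,0],[0,0,0,0,0,0]]]'|f
python3 -m crank '[[[0,0.1,0,0,0,0],[0,0,0,0,0,0]]]'|f
python3 -m crank '[[[0,0.1,0,0,0,0],[0,0,0,0,0,0]]]'|f
```

```text
[0.4896, 0.0526, 0.0782] [-0.5, -5.7, 0.8] Fy 5.6  sy 28.6
[0.4898, 0.0534, 0.0782] [-0.8, -7.0, 0.2] Fy 6.9  sy 29.4
[0.4901, 0.0542, 0.0782] [-1.9, -6.9, 0.5] Fy 7.2  sy 30.2
[0.4903, 0.055, 0.0781] [-1.9, -7.5, 0.6] Fy 7.7  sy 31.1
```

```bash
. ./f.sh
python3 -m crank '[[[0,0.1,0,0,0,0],[0,0,0,0,0,0]]]'|f
python3 -m crank '[[[0,0,0,0,0,0],[0,0,0,0,0,0]]]'|f
```

```text
[0.4906, 0.0559, 0.0781] [-1.6, -8.0, -0.2] Fy 8.1  sy 32.0
[0.4909, 0.0566, 0.0782] [-1.4, -3.7, -0.7] Fy 3.9  sy 32.8
```

Click 4 happened (force fell from 8.1 to 3.9 N). I'll back off, lift and check.

```bash

python3 -m crank '[[[0,-0.2,0,0,0,0],[0,-0.3,0,0,0,0],[0,-0.5,0,0,0,0],[0,-1,0,0,0,0],[0,-1,0,0,0,0],[0,0,-2,0,0,0],[0,0,-2,0,0,0],[0,0,-2,0,0,0]]]'
python3 -m crank '[[[1.5,-3,-2,0,0,0],[2.5,-3,-2,0,0,0],[2.5,-3,-2,0,0,0],[2.5,-3,0,0,0,0],[2.5,-3,0,0,0,0],[0,-3,0,0,0,0],[0,-3,0,0,0,0],[0,0,0,0,0,0]]]'
python3 - <<'E'
from h import *
for n in ('top','side'): 
    i=read_camera(n);cv2.imwrite(f'pics/{n}2.png',i)
a=cv2.imread('pics/top2.png')[140:235,135:230];b=cv2.imread('pics/side2.png')[125:205,200:280]
cv2.imwrite('pics/c2.png',np.hstack([cv2.resize(a,(400,400),interpolation=2),cv2.resize(b,(400,400),interpolation=2)]))
E
```

```text
time: 10.87
tool_pos: [0.4814, 0.027, 0.1385]
tcp_rot: [-0.457, -3.107, -0.0]
wrist_force: [-0.2, -0.5, -0.9]
width: -0.002
grip_force: 0.0
time: 11.53
tool_pos: [0.3133, -0.1423, 0.1968]
tcp_rot: [0.464, 3.105, -0.005]
wrist_force: [0.5, 0.4, 0.8]
width: -0.0
grip_force: 0.0
```

View pics/c2.png

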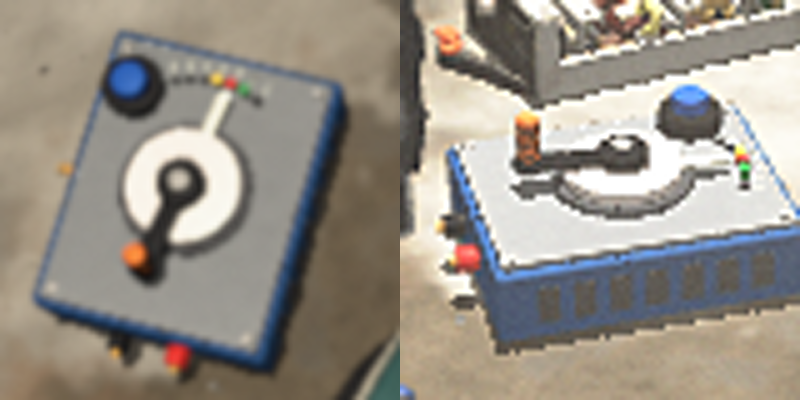

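The pointer now lines up with the red plug (crop 230,84) and the post has sprung back in line at (135,253). I'll confirm the numbers and move above the button.

```bash
python3 - <<'E'
from h import *
p=onz('top',((135.5)/4.2105-.5+135,(253.5)/4.2105-.5+140),.096);d=np.array([.5382,.049])-p[:2]
print(p,np.arctan2(d[1],d[0]),'red',np.arctan2(.023-.049,.6011-.5382))
E
python3 -m crank '[[[-2.1,2.95,0,0,0,0],[-2.1,2.95,0,0,0,0],[-2.1,2.95,0,0,0,0],[-2.1,2.95,0,0,0,0],[-2.1,2.95,0,0,0,0],[-2.1,2.95,0,0,0,0],[-2.1,2.95,0,0,0,0],[-2.1,2.95,0,0,0,0]]]'
python3 -m crank '[[[-2.1,3,0,0,0,0],[-2.1,3,0,0,0,0],[0,0,2,0,0,0],[0,0,2,0,0,0],[0,0,2,0,0,0],[0,0,2,0,0,0],[0,0,0,0,0,0],[0,0,0,0,0,0]]]'
```

```text
[0.49129145 0.06953615 0.096     ] -0.41265487449902716 red -0.3919656299312611
time: 12.3
tool_pos: [0.5447, 0.043, 0.1957]
tcp_rot: [-0.451, -3.108, -0.001]
wrist_force: [-0.1, -1.4, 0.7]
width: -0.001
grip_force: 0.0
time: 12.97
tool_pos: [0.5995, 0.0865, 0.1145]
tcp_rot: [-0.452, -3.105, 0.001]
wrist_force: [0.5, 0.6, 0.9]
width: -0.002
grip_force: 0.0
```

The pointer is in notch 4. I'll correct the offset and go down to the button.

```bash

python3 -m crank '[[[-0.3,-0.45,0,0,0,0],[0,0,1.2,0,0,0],[0,0,1.2,0,0,0],[0,0,1.0,0,0,0],[0,0,0,0,0,0],[0,0,0,0,0,0]]]'|sed -n '2p;4p'
python3 -m crank '[[[0,0,0.2,0,0,0],[0,0,0.2,0,0,0],[0,0,0.2,0,0,0],[0,0,0,0,0,0]]]'|sed -n '2p;4p'
python3 -m crank '[[[0,0,0.1,0,0,0],[0,0,0.1,0,0,0],[0,0,0.1,0,0,0],[0,0,0,0,0,0]]]'|sed -n '2p;4p'
```

```text
tool_pos: [0.6016, 0.0798, 0.0808]
wrist_force: [-0.2, -0.8, -0.0]
tool_pos: [0.6027, 0.08, 0.0761]
wrist_force: [0.3, 1.0, -0.0]
tool_pos: [0.6027, 0.0801, 0.0731]
wrist_force: [0.4, 0.1, -0.2]
```

```bash

python3 -m crank '[[[0,0,0.1,0,0,0],[0,0,0.1,0,0,0],[0,0,0,0,0,0]]]'|sed -n '2p;4p'
python3 -m crank '[[[0,0,0.1,0,0,0],[0,0,0.1,0,0,0],[0,0,0,0,0,0]]]'|sed -n '2p;4p'
python3 -m crank '[[[0,0,0.1,0,0,0],[0,0,0.1,0,0,0],[0,0,0,0,0,0]]]'|sed -n '2p;4p'
python3 -m crank '[[[0,0,0.1,0,0,0],[0,0,0,0,0,0]]]'|sed -n '2p;4p'
```

```text
tool_pos: [0.6029, 0.0801, 0.0714]
wrist_force: [-1.1, 0.5, 2.7]
tool_pos: [0.603, 0.0801, 0.0694]
wrist_force: [-0.7, 0.3, 2.5]
tool_pos: [0.6029, 0.0801, 0.0674]
wrist_force: [-1.4, 0.0, 4.2]
tool_pos: [0.603, 0.0801, 0.0664]
wrist_force: [-0.7, -0.3, 5.1]
```

```bash

python3 -m crank '[[[0,0,0.1,0,0,0],[0,0,0,0,0,0]]]'|sed -n '2p;4p'
python3 -m crank '[[[0,0,0.1,0,0,0],[0,0,0,0,0,0],[0,0,0,0,0,0]]]'|sed -n '2p;4p'
```

```text
tool_pos: [0.603, 0.0801, 0.066]
wrist_force: [-2.9, -0.7, 7.3]
tool_pos: [0.603, 0.0801, 0.0659]
wrist_force: [-4.3, -1.4, 12.4]
```

The button is at its hard stop: z stays at 0.066 while the force rises to 12 N. I'll release it and back away.

```bash

python3 -m crank '[[[0,0,-0.5,0,0,0],[0,0,-0.5,0,0,0],[0,0,-1.5,0,0,0],[0,0,-2.5,0,0,0],[0,0,-2.5,0,0,0],[0,0,-2.5,0,0,0],[0,0,-2.5,0,0,0],[0,0,0,0,0,0]]]'|sed -n '2p;4p'
python3 -m crank '[[[2.5,-3,0,0,0,0],[2.5,-3,0,0,0,0],[2.5,-3,0,0,0,0],[2.5,-3,0,0,0,0],[2.5,-3,0,0,0,0],[2.5,-3,0,0,0,0],[2.5,-3,0,0,0,0],[2.5,-3,0,0,0,0]]]'|sed -n '2p;4p'
python3 -m crank '[[[2.5,-3,0,0,0,0],[2.5,-3,0,0,0,0],[0,-3,0,0,0,0],[0,0,0,0,0,0],[0,0,0,0,0,0]]]'|sed -n '1,4p'
python3 - <<'E'
from h import *
i=read_camera('top');cv2.imwrite('pics/c3.png',cv2.resize(i[120:280,100:400],(750,400),interpolation=2))
E
```

```text
tool_pos: [0.6061, 0.0804, 0.1951]
wrist_force: [1.3, -0.1, 2.1]
tool_pos: [0.3401, -0.0928, 0.188]
wrist_force: [0.9, 0.1, 0.8]
time: 17.22
tool_pos: [0.2677, -0.1653, 0.1887]
tcp_rot: [-0.463, -3.107, -0.0]
wrist_force: [0.7, 1.7, 0.5]
```

View pics/c3.png

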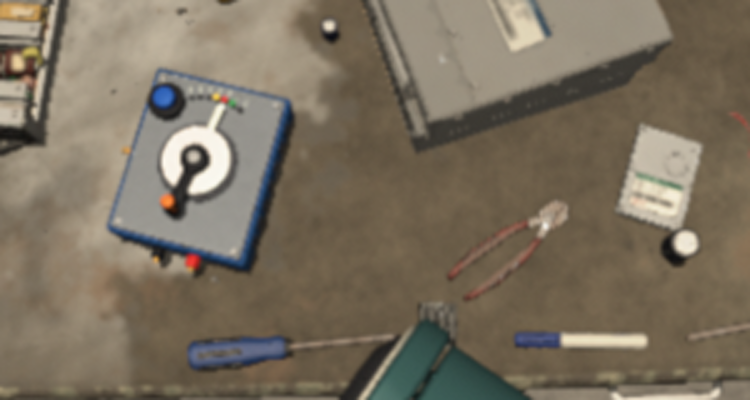

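The pointer is still at the red plug (222,103), the button is up, and the bystanders in view are where they were. The heatsink is partly hidden by the arm, which stays well above it.

```bash
python3 -c "
from workcell import *
print(finish_job())"
```

```text
the job is handed in; nothing more can be done
None
```

The job is handed in: four clicks put the pointer in notch 4 opposite the red plug, I let the lever go, then pressed the lock button to its stop (12 N) and released it.

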